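# Snap the counted-tag clip onto the tray handle

### The arm

A 6-joint arm with a two-finger parallel gripper is mounted at the origin on a cart in front of the work surface, level with it; the furniture and walls round the work are solid. World frame = base frame: x ahead of the robot, y to its left, z up, the work surface at z = 0. Lengths are in mm, angles in rad, forces in N, time in s.
With the tool pointing down it reaches from about 300 to 825 mm from the base axis. Payload 5.4 kg.
Tool frame: the origin (TCP) lies at the very end of the fingers, on their centre line; the grasp point (between the pads) lies 19 mm behind it; z points along the fingers, y is the line along which they close (so a half turn about z gives the same grasp; the last joint's range is limited). The gripper opens to 92 mm and grips with 3 to 60 N. Pads are 20 mm wide; open, the fingers measure 128 mm over their backs; the gripper's body (75 mm by 189 mm) begins 69 mm behind the grasp point.
Start: joints at [1.034, 0.158, 1.597, -0, 1.386, -0.21], TCP at [184.592, 544.547, 214.601] pointing down, gripper open.
Joint ranges: [-2.91, 2.91], [-0.94, 2.29], [0.18, 2.7], [-1.29, 4.43], [0.17, 2.64], [-3, 3]. Speed limits (rad/s): [2.57, 2.57, 3.14, 3.14, 3.14, 3.14].

### API

Orientations are given as [roll, pitch, yaw] about the fixed x, y, z axes, in that order (R = Rz(yaw) Ry(pitch) Rx(roll)).
In Python, from plant import env gives the robot as it stands.
- The arm moves only by the tool play_rows, never from a script. Its argument "deltas" is a list of rows, each an object of numbers: "x", "y", "z": the shift along the tool's x, y, z in mm; "wx", "wy", "wz": the turn, a rotation vector about the tool's x, y, z in degrees; "claw": the closure in counts, from 0 (fully open) to 255 (shut). A call has 1 to 20 rows; each row is the pose to reach, as a shift and turn from the pose commanded when the call began, along the tool's axes at that moment; what a row does not reach only later rows make up. A row lasts 1/12 s, in which the tool goes at most 41.7 mm and 7.16 degrees, less where a joint would pass 70% of its speed; a pose out of reach is approached as far as the arm can. A call with a gripper value outside its range is refused whole. The fingers move at their own pace and stop on an object; "squeeze" is the grip in N (left out, the last holds). Time passes only in rows, so rows that repeat a pose let the fingers close. It gives the time, the measured TCP pose, the force, the opening and the grip force at its end, in the units of the state.
- env.get_obs(): the state, without advancing time (a new reading comes with each control period).
- env.camera(name): name is "scene" or "top" or "wrist"; returns a dict with "frame" (384x512x3 uint8, red, green, blue), "camera_matrix" (3x3 intrinsics, pixels), "extrinsics" (4x4, takes a point from world to camera coordinates). Camera axes: x right, y down, z forward; pixel columns grow to the right and rows downward; lengths in mm; the calibration is good to about 2 mm. A picture is of the moment at which its call begins. There is no depth.
- env.finish_job(): hands the job in; it is judged then, once.
The state is a dict: "time_s": time; "joint_positions": joint angles; "dq": joint speeds; "joint_efforts": joint torques, N m; "eef_pos": TCP position; "eef_rot": TCP orientation; "ft_force": force on the tool from outside, world axes, zero at the start; "torque": the same for the moment, N m; "opening": finger opening in mm; "gripper_force": force on a finger pad.
Only numpy, scipy, OpenCV 4.12 (cv2) and the standard library are available. Lean on these libraries where they do the work, as an engineer would, in place of code of your own. Each camera call takes 0.05 s, during which the arm holds its last target. There are 200 camera calls.

### The job

The instruments in the tray have been counted. Take the green tag clip by its upright tag and press it straight down over the tray's round carrying handle, near the middle, until its sprung arms snap past the bar and grip it; then let go. Leave the orange clip where it stands.

Things in the scene. Friction and masses are not known exactly. Their poses are not given: they have to be found in the camera images.
- green_tab (a point): Green tag clip, about 60 g, standing on its two arms, 88 mm tall, 46 mm wide at the feet. On a 34 mm wide shoulder rises an upright tag plate 12 mm thick (x), 36 long (y), 47 tall. This point is the plate's centre: 65 mm above the feet, 24 above the shoulder's top, 23 under the tag's top. x across the tag (grip it this way), y along the clip's bore, z up.
- green_bore (a point): Same clip and axes: centre of the round bore between its sprung arms, 24 mm above the feet, 41 mm under green_tab. The arms open 39 mm wide at the feet and narrow to 17 mm at the throat. Snapped on, this point lies on the handle's centre line and the shoulder meets the bar's top. Snapping on takes a straight push down of 10 to 15 N.
- handle_mid (a point): Middle of the tray's straight, level, round steel carrying handle, on its centre line, 90 mm above the table; tube of 24 mm diameter, clear for 110 mm either way. y along the tube, x across, z up. End plates rise 8 mm above the centre line. The open tray below, 150 (x) by 280 (y) by 42 mm high, is fixed and holds a few instruments.
- orange_tab (a point): Orange tag clip, same shape and size as the green one; this point is the centre of its tag plate, 65 mm above its feet. A bystander, to be left alone.
There are look-alikes about, which are no part of the job. There is more than one size of the part that bears green_tab; the job needs the smallest.

How it is judged:
By the outcome, as a careful person would: the job done as asked, in the order asked, and still so for the second after the job is handed in, with the robot touching nothing.
It also fails if it takes over 45 s, if anything falls off the work surface, if the arm or the gripper's body presses on something with over 40 N, if the wrist force passes 120 N, or if a joint passes its speed limit or range.

## Working session

There is one attempt and no reset: what is moved stays moved. The work goes in short steps, Python scripts to look and compute and a tool call to move; the robot and the scene stay as the last step left them, time stands still between calls to the robot, and variables do not carry over. Pictures are saved under pics/ and viewed, at most 10 in all, crops included, and the job is handed in when it is done.

Besides the shell and the picture viewer there is one more tool, called after "Call:" by a JSON object that holds its "op" and its "data", one argument or row to a line. play_rows: Moves the arm, as the interface text tells. Its arguments: {"type":"object","properties":{"deltas":{"type":"array","items":{"type":"object","properties":{"x":{"type":"number"},"y":{"type":"number"},"z":{"type":"number"},"wx":{"type":"number"},"wy":{"type":"number"},"wz":{"type":"number"},"claw":{"type":"number"}}}},"squeeze":{"type":"number"}},"required":["deltas"]}

```bash
mkdir -p pics; cat > h.py <<'E'
import numpy as np, cv2
from plant import env
def snap(n,f):
    c=env.camera(n); cv2.imwrite(f'pics/{f}.png',c['frame'][...,::-1]); np.savez(f'pics/{f}.npz',K=c['camera_matrix'],T=c['extrinsics']); return c
def ray(f,u,v):
    d=np.load(f'pics/{f}.npz');K,T=d['K'],d['T'];R=T[:3,:3]
    return -R.T@T[:3,3], R.T@np.linalg.solve(K,[u,v,1.])
def atz(f,u,v,z):
    o,r=ray(f,u,v); return o+r*(z-o[2])/r[2]
def proj(f,p):
    d=np.load(f'pics/{f}.npz');q=d['K']@(d['T'][:3,:3]@np.array(p,float)+d['T'][:3,3]);return q[:2]/q[2]
def tri(*obs):
    A=np.zeros((3,3));b=np.zeros(3)
    for f,u,v in obs:
        o,r=ray(f,u,v);r/=np.linalg.norm(r);P=np.eye(3)-np.outer(r,r);A+=P;b+=P@o
    return np.linalg.solve(A,b)
E
python3 - <<'E'
from h import *
a=snap('scene','s0');b=snap('top','t0')
im=np.hstack([cv2.imread('pics/s0.png'),cv2.imread('pics/t0.png')])
cv2.imwrite('pics/t0b.png',cv2.resize(cv2.imread('pics/t0.png'),(800,600),interpolation=cv2.INTER_CUBIC))
cv2.imwrite('pics/s0b.png',cv2.resize(cv2.imread('pics/s0.png'),(800,600),interpolation=cv2.INTER_CUBIC))
for f in('s0','t0'):print(np.load(f'pics/{f}.npz')['T'].round(2))
o=env.get_obs();print(o['eef_pos'],o['eef_rot'],o['time_s'],o['opening'])
E
```

```text
[[ 8.6000e-01 -5.1000e-01  2.0000e-02 -4.2525e+02]
 [-3.4000e-01 -6.0000e-01 -7.2000e-01  2.7117e+02]
 [ 3.8000e-01  6.2000e-01 -6.9000e-01  9.0562e+02]
 [ 0.0000e+00  0.0000e+00  0.0000e+00  1.0000e+00]]
[[-2.0000e-02 -1.0000e+00  1.0000e-02  7.9070e+01]
 [-9.9000e-01  2.0000e-02 -1.4000e-01  5.3512e+02]
 [ 1.4000e-01 -1.0000e-02 -9.9000e-01  8.5641e+02]
 [ 0.0000e+00  0.0000e+00  0.0000e+00  1.0000e+00]]
[184.30678198 544.07575854 213.72528463] [-3.13993684e+00 -3.53908469e-04  2.81484970e+00] 0.1 91.77968705925383
```

View pics/t0b.png

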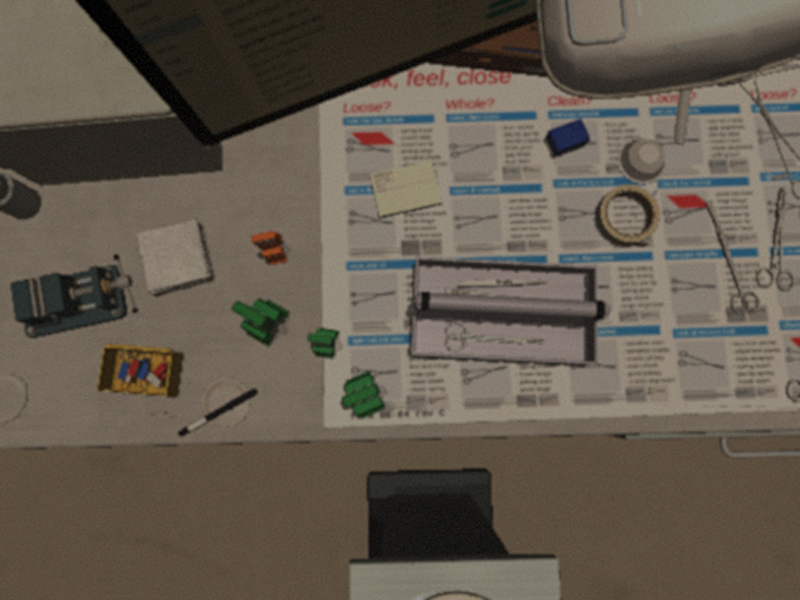

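View pics/s0b.png

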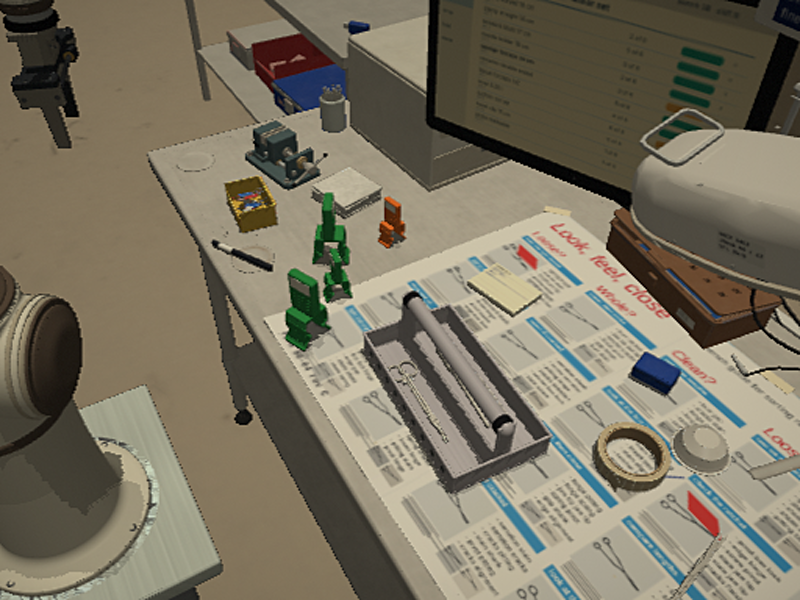

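The top view shows three green clips at about (260,318), (323,342) and (362,394) in the 800 px picture, with the orange one at (268,247). The middle one, (323,342), is the smallest and matches the orange clip's size, so it is the candidate. I'll confirm it in one enlarged crop.

```bash
python3 - <<'E'
from h import *
t=cv2.imread('pics/t0.png')[150:280,140:270]; s=cv2.imread('pics/s0.png')[110:240,170:300]
f=lambda i:cv2.resize(i,(400,400),interpolation=cv2.INTER_CUBIC)
cv2.imwrite('pics/c1.png',cv2.convertScaleAbs(np.hstack([f(t),f(s)]),alpha=1.6))
k=.64
# handle ends at axis height
a=atz('t0',430*k,301*k,102);b=atz('t0',600*k,309*k,102);print('handle',a,b,(a+b)/2)
print('mid tab',atz('t0',323*k,340*k,75))
E
```

```text
handle [532.21037399  31.66300463 102.        ] [ 515.37801824 -211.51385042  102.        ] [523.79419611 -89.92542289 102.        ]
mid tab [481.87100658 188.60079331  75.        ]
```

View pics/c1.png

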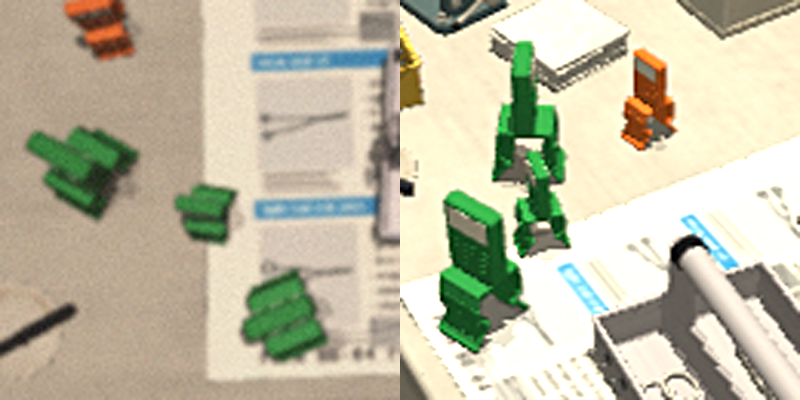

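The crop confirms it: the smallest green clip is at (207,212) in the left half and (540,205) in the right half, the same size as the orange one. The other two are clearly bigger.

```bash
cat >> h.py <<'E'
from scipy.spatial.transform import Rotation as Ro
def delta(p,yaw):
    o=env.get_obs();R=Ro.from_euler('xyz',o['eef_rot']);G=Ro.from_euler('xyz',[np.pi,0,yaw])
    print('t',o['time_s'],'pos',o['eef_pos'].round(1),'rot',o['eef_rot'].round(4),'d',R.inv().apply(np.array(p)-o['eef_pos']).round(1),'w',(R.inv()*G).as_rotvec(degrees=True).round(2))
E
python3 - <<'E'
from h import *
k=130/400
T=lambda u,v:('t0',140+u*k,150+v*k); S=lambda u,v:('s0',170+(u-400)*k,110+v*k)
print('near',tri(T(282,313),S(475,197)));print('far',tri(T(58,150),S(522,45)));print('small',tri(T(201,207),S(538,155)))
p=tri(T(201,207),S(538,155))
for n,z in(('a',88),):
  print(atz(*T(178,205),z),atz(*T(227,211),z),atz(*T(201,207),z))
delta([470,190,240],1.57)
E
```

```text
near [404.06604966 128.53087011 131.99796849]
far [519.69675766 283.25275111 133.33581169]
small [482.66543659 187.89036871  97.30410489]
[483.41083474 206.82308776  88.        ] [478.22393509 170.98372879  88.        ] [481.57438383 189.99479202  88.        ]
t 0.1 pos [184.3 544.1 213.7] rot [-3.1399e+00 -4.0000e-04  2.8148e+00] d [-384.2 -243.7  -26. ] w [-9.000e-02  4.000e-02  7.132e+01]
```

Call:
{"op": "play_rows", "data": {
  "deltas": [
    {"x": -32,"y": -20,"z": -26,"wz": 6},
    {"x": -64,"y": -41,"z": -26,"wz": 12},
    {"x": -96,"y": -61,"z": -26,"wz": 18},
    {"x": -128,"y": -81,"z": -26,"wz": 24},
    {"x": -160,"y": -102,"z": -26,"wz": 30},
    {"x": -192,"y": -122,"z": -26,"wz": 36},
    {"x": -224,"y": -142,"z": -26,"wz": 42},
    {"x": -256,"y": -163,"z": -26,"wz": 48},
    {"x": -288,"y": -183,"z": -26,"wz": 54},
    {"x": -320,"y": -203,"z": -26,"wz": 60},
    {"x": -352,"y": -223,"z": -26,"wz": 66},
    {"x": -384,"y": -244,"z": -26,"wz": 71},
    {"x": -384,"y": -244,"z": -26,"wz": 71},
    {"x": -384,"y": -244,"z": -26,"wz": 71},
    {"x": -384,"y": -244,"z": -26,"wz": 71},
    {"x": -384,"y": -244,"z": -26,"wz": 71}
  ]
}}

```text
invalid input at $.deltas[0]: expected keys x, y, z, wx, wy, wz, claw
```

```bash
python3 - <<'E'
from h import *
snap('wrist','w1');snap('top','t1')
cv2.imwrite('pics/w1b.png',cv2.resize(cv2.imread('pics/w1.png'),(800,600),interpolation=cv2.INTER_CUBIC))
k=.64;
for p in([482,189,88],[482,189,65]):print(proj('w1',p)/k)
print(np.load('pics/w1.npz')['T'].round(2));delta([482,189,150],1.57-.14)
E
```

```text
[138.6324037  711.12942362]
[152.41384604 683.76095999]
[[ 3.2000e-01  9.5000e-01 -0.0000e+00 -5.7303e+02]
 [ 9.2000e-01 -3.1000e-01  2.4000e-01 -2.8560e+01]
 [ 2.3000e-01 -8.0000e-02 -9.7000e-01  3.9058e+02]
 [ 0.0000e+00  0.0000e+00  0.0000e+00  1.0000e+00]]
t 0.2 pos [184.4 544.2 214. ] rot [-3.1405e+00 -2.0000e-04  2.8148e+00] d [-395.9 -240.8   64.2] w [-6.000e-02  3.000e-02  7.934e+01]
```

View pics/w1b.png

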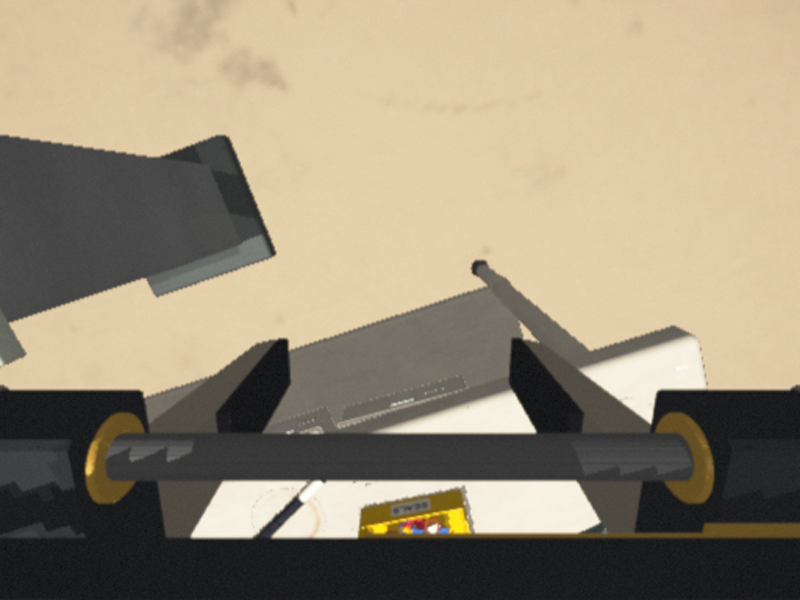

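The wrist picture only shows the floor and table edge from the start pose, because the move was refused: every key is needed. I'll send it again.

Call:
{"op": "play_rows", "data": {
  "deltas": [
    {"x": -96,"y": -61,"z": -26,"wx": 0,"wy": 0,"wz": 18,"claw": 0},
    {"x": -96,"y": -61,"z": -26,"wx": 0,"wy": 0,"wz": 18,"claw": 0},
    {"x": -192,"y": -122,"z": -26,"wx": 0,"wy": 0,"wz": 36,"claw": 0},
    {"x": -192,"y": -122,"z": -26,"wx": 0,"wy": 0,"wz": 36,"claw": 0},
    {"x": -192,"y": -122,"z": -26,"wx": 0,"wy": 0,"wz": 36,"claw": 0},
    {"x": -288,"y": -183,"z": -26,"wx": 0,"wy": 0,"wz": 54,"claw": 0},
    {"x": -288,"y": -183,"z": -26,"wx": 0,"wy": 0,"wz": 54,"claw": 0},
    {"x": -288,"y": -183,"z": -26,"wx": 0,"wy": 0,"wz": 54,"claw": 0},
    {"x": -384,"y": -244,"z": -26,"wx": 0,"wy": 0,"wz": 71,"claw": 0},
    {"x": -384,"y": -244,"z": -26,"wx": 0,"wy": 0,"wz": 71,"claw": 0},
    {"x": -384,"y": -244,"z": -26,"wx": 0,"wy": 0,"wz": 71,"claw": 0},
    {"x": -384,"y": -244,"z": -26,"wx": 0,"wy": 0,"wz": 71,"claw": 0},
    {"x": -384,"y": -244,"z": -26,"wx": 0,"wy": 0,"wz": 71,"claw": 0},
    {"x": -384,"y": -244,"z": -26,"wx": 0,"wy": 0,"wz": 71,"claw": 0}
  ]
}}

```text
time_s: 1.37
eef_pos: [469.5, 190.5, 240.3]
eef_rot: [-3.141, -0.0, 1.576]
ft_force: [-0.1, 0.5, 0.6]
opening: 91.9
gripper_force: 0.0
```

```bash
python3 - <<'E'
from h import *
snap('wrist','w2')
cv2.imwrite('pics/w2b.png',cv2.resize(cv2.imread('pics/w2.png'),(800,600),interpolation=cv2.INTER_CUBIC))
k=.64;
for p in([482,189,88],[482,189,65]):print(proj('w2',p)/k)
delta([482,189,150],1.57-.14)
E
```

```text
[414.92496142 285.17450808]
[413.92232881 279.28685056]
t 1.4167 pos [469.2 191.  240.4] rot [-3.1408e+00 -3.0000e-04  1.5771e+00] d [-2.1 12.9 90.4] w [-0.05 -0.01  8.43]
```

View pics/w2b.png

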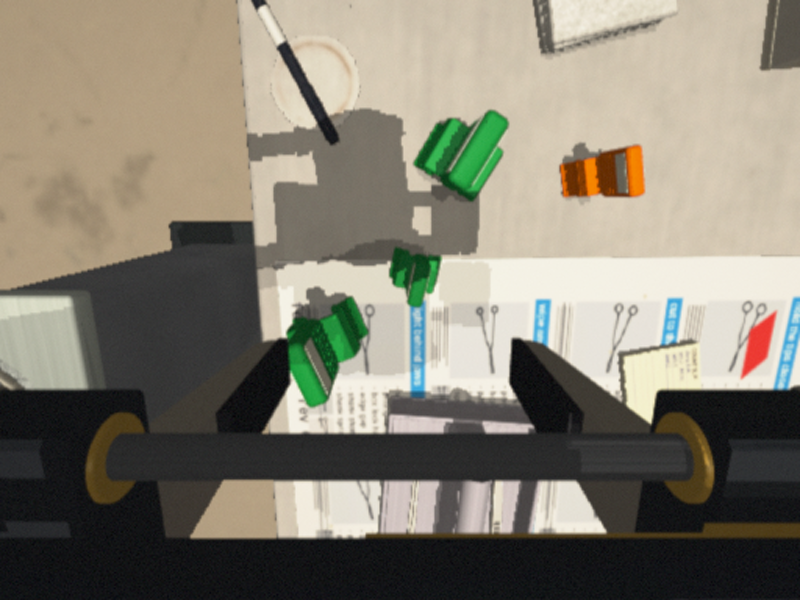

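The small clip shows at about (415,277), right where it was predicted. The near large clip is at (325,350) and the orange one at (605,172). I'll zoom in to read the tag's angle.

```bash
python3 - <<'E'
from h import *
c=cv2.imread('pics/w2.png')[145:210,230:300]
cv2.imwrite('pics/w2c.png',cv2.convertScaleAbs(cv2.resize(c,None,fx=8,fy=8,interpolation=cv2.INTER_CUBIC),alpha=1.5,beta=20))
E
```

```text
(no output)
```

View pics/w2c.png

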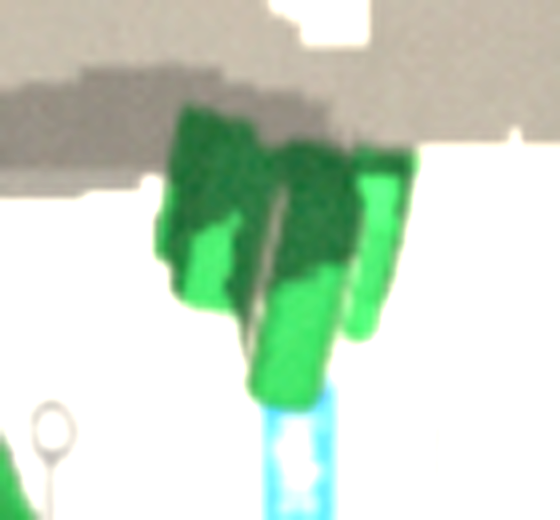

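```bash
python3 - <<'E'
from h import *
W=lambda u,v:atz('w2',230+u/8,145+v/8,88)
a,b=W(322,155),W(286,402);print(a,b,W(303,275),np.linalg.norm(a-b),np.degrees(np.arctan2(a[0]-b[0],a[1]-b[1])))
for q in((285,145),(362,158),(324,400),(250,388)):print(W(*q).round(1))
# handle from w2? visible partly; top view bar edges
delta([482,189,150],np.pi/2-np.radians(9))
E
```

```text
[487.17340237 210.60621248  88.        ] [482.4531126  173.42390602  88.        ] [484.68965355 192.7954608   88.        ] 37.48072904379765 7.234991604025713
[481.8 212.   88. ]
[493.  210.2  88. ]
[488.1 173.8  88. ]
[477.  175.6  88. ]
t 1.4167 pos [469.2 191.  240.4] rot [-3.1408e+00 -3.0000e-04  1.5771e+00] d [-2.1 12.9 90.4] w [-0.05 -0.01  9.36]
```

Call:
{"op": "play_rows", "data": {
  "deltas": [
    {"x": 0,"y": 15,"z": 40,"wx": 0,"wy": 0,"wz": 7,"claw": 0},
    {"x": 0,"y": 15,"z": 80,"wx": 0,"wy": 0,"wz": 7.8,"claw": 80},
    {"x": 0,"y": 15,"z": 110,"wx": 0,"wy": 0,"wz": 7.8,"claw": 120},
    {"x": 0,"y": 15,"z": 110,"wx": 0,"wy": 0,"wz": 7.8,"claw": 120},
    {"x": 0,"y": 15,"z": 110,"wx": 0,"wy": 0,"wz": 7.8,"claw": 120},
    {"x": 0,"y": 15,"z": 110,"wx": 0,"wy": 0,"wz": 7.8,"claw": 120}
  ],
  "squeeze": 15
}}

```text
time_s: 1.92
eef_pos: [485.9, 191.3, 132.9]
eef_rot: [3.139, -0.001, 1.441]
ft_force: [-0.2, -0.3, 0.3]
opening: 60.2
gripper_force: 0.0
```

```bash
python3 - <<'E'
from h import *
snap('wrist','w3')
cv2.imwrite('pics/w3b.png',cv2.resize(cv2.imread('pics/w3.png'),(800,600),interpolation=cv2.INTER_CUBIC))
for z in(88,):print(proj('w3',[484,191,z])/.64)
delta([484,191,50],1.44)
E
```

```text
[394.05276436 326.55737721]
t 1.9667 pos [486.6 191.2 133.5] rot [ 3.1369e+00 -1.4000e-03  1.4408e+00] d [-0.7 -2.9 83.5] w [ 0.27 -0.08  0.05]
```

View pics/w3b.png

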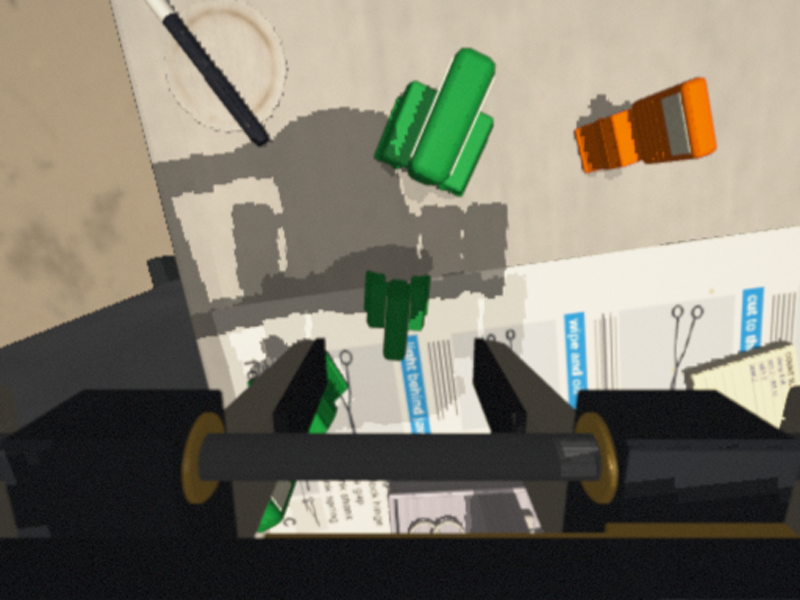

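The tag's top runs from about (396,280) to (396,358), so it is lined up with the gripper and centred at (396,319). That puts it near (485,194). Next I descend and close.

Call:
{"op": "play_rows", "data": {
  "deltas": [
    {"x": 2.5,"y": -2,"z": 30,"wx": 0,"wy": 0,"wz": 0,"claw": 120},
    {"x": 2.5,"y": -2,"z": 60,"wx": 0,"wy": 0,"wz": 0,"claw": 120},
    {"x": 2.5,"y": -2,"z": 83,"wx": 0,"wy": 0,"wz": 0,"claw": 120},
    {"x": 2.5,"y": -2,"z": 83,"wx": 0,"wy": 0,"wz": 0,"claw": 120},
    {"x": 2.5,"y": -2,"z": 83,"wx": 0,"wy": 0,"wz": 0,"claw": 120},
    {"x": 2.5,"y": -2,"z": 83,"wx": 0,"wy": 0,"wz": 0,"claw": 180},
    {"x": 2.5,"y": -2,"z": 83,"wx": 0,"wy": 0,"wz": 0,"claw": 200},
    {"x": 2.5,"y": -2,"z": 83,"wx": 0,"wy": 0,"wz": 0,"claw": 255},
    {"x": 2.5,"y": -2,"z": 83,"wx": 0,"wy": 0,"wz": 0,"claw": 255},
    {"x": 2.5,"y": -2,"z": 83,"wx": 0,"wy": 0,"wz": 0,"claw": 255},
    {"x": 2.5,"y": -2,"z": 83,"wx": 0,"wy": 0,"wz": 0,"claw": 255},
    {"x": 2.5,"y": -2,"z": 83,"wx": 0,"wy": 0,"wz": 0,"claw": 255}
  ],
  "squeeze": 40
}}

```text
time_s: 2.97
eef_pos: [483.6, 193.0, 48.1]
eef_rot: [3.141, -0.0, 1.439]
ft_force: [-0.7, 0.8, 2.4]
opening: 11.8
gripper_force: 40.0
```

Call:
{"op": "play_rows", "data": {
  "deltas": [
    {"x": 0,"y": 0,"z": -40,"wx": 0,"wy": 0,"wz": 0,"claw": 255},
    {"x": 0,"y": 0,"z": -80,"wx": 0,"wy": 0,"wz": 0,"claw": 255},
    {"x": 0,"y": 0,"z": -120,"wx": 0,"wy": 0,"wz": 0,"claw": 255},
    {"x": -10,"y": 3,"z": -150,"wx": 0,"wy": 0,"wz": 0,"claw": 255},
    {"x": -45,"y": 13,"z": -150,"wx": 0,"wy": 0,"wz": -1,"claw": 255},
    {"x": -80,"y": 22,"z": -150,"wx": 0,"wy": 0,"wz": -2,"claw": 255},
    {"x": -115,"y": 32,"z": -150,"wx": 0,"wy": 0,"wz": -3,"claw": 255},
    {"x": -150,"y": 42,"z": -150,"wx": 0,"wy": 0,"wz": -3.5,"claw": 255},
    {"x": -185,"y": 52,"z": -150,"wx": 0,"wy": 0,"wz": -3.5,"claw": 255},
    {"x": -220,"y": 62,"z": -150,"wx": 0,"wy": 0,"wz": -3.5,"claw": 255},
    {"x": -250,"y": 70,"z": -150,"wx": 0,"wy": 0,"wz": -3.5,"claw": 255},
    {"x": -275,"y": 77,"z": -150,"wx": 0,"wy": 0,"wz": -3.5,"claw": 255},
    {"x": -275,"y": 77,"z": -150,"wx": 0,"wy": 0,"wz": -3.5,"claw": 255},
    {"x": -275,"y": 77,"z": -150,"wx": 0,"wy": 0,"wz": -3.5,"claw": 255},
    {"x": -275,"y": 77,"z": -150,"wx": 0,"wy": 0,"wz": -3.5,"claw": 255}
  ]
}}

```text
time_s: 4.22
eef_pos: [523.3, -89.0, 197.2]
eef_rot: [-3.141, -0.001, 1.501]
ft_force: [-0.6, -0.4, -1.0]
opening: 11.7
gripper_force: 40.0
```

```bash
python3 - <<'E'
from h import *
snap('wrist','w4')
w=cv2.resize(cv2.imread('pics/w4.png')[:300],(800,469),interpolation=cv2.INTER_CUBIC)
cv2.imwrite('pics/w4b.png',w)
t=cv2.imread('pics/t0.png')[160:240,255:395]
cv2.imwrite('pics/t0c.png',cv2.convertScaleAbs(cv2.resize(t,(784,448),interpolation=cv2.INTER_CUBIC),alpha=1.5))
delta([524,-90,198],1.50)
E
```

```text
t 4.2667 pos [523.3 -88.6 197.3] rot [-3.1409e+00 -7.0000e-04  1.5015e+00] d [-1.3  0.8 -0.7] w [-0.04 -0.04  0.08]
```

View pics/w4b.png

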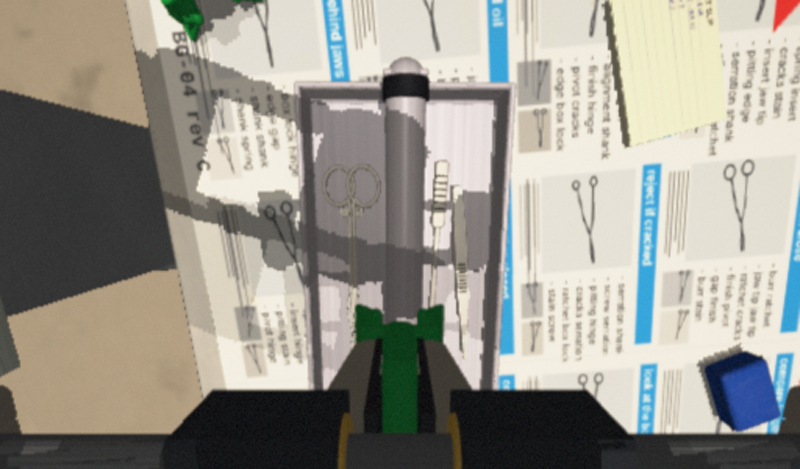

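View pics/t0c.png

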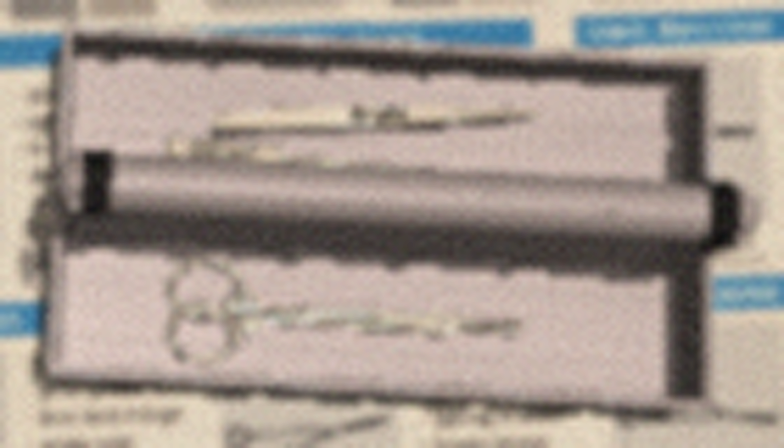

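The wrist view shows the bar running from (406,110) to (403,300), with the clip held at (400,330), close to in line with it. The top crop shows the bar's axis from (120,184) to (690,211), with collars at (97,182) and (725,214).

```bash
python3 - <<'E'
from h import *
def rep(a,b):
  d=a-b; at=lambda y:a[0]+(y-a[1])/d[1]*d[0]
  print(a.round(1),b.round(1),'ang',np.degrees(np.arctan2(d[0],d[1])).round(2),'x@-90',at(-90).round(1),'x@0',at(0).round(1))
C=lambda u,v:atz('t0',255+u/5.6,160+v/5.6,90)
rep(C(120,184),C(690,211)); print('collars',C(97,182),C(725,214),(C(97,182)+C(725,214))/2)
W=lambda u,v,z=90:atz('w4',u*.64,v*.64,z)
rep(W(406,110),W(403,300)); print(W(406,88))
print('bar width',np.linalg.norm(W(387,110)-W(425,110)),np.linalg.norm(W(383,300)-W(423,300)))
print('held shoulder', W(357,310,185),W(444,310,185),'tag', W(383,400,205),W(417,400,205))
E
```

```text
[533.4  28.3  90. ] [ 517.4 -202.6   90. ] ang 3.98 x@-90 525.2 x@0 531.5
collars [534.45636285  37.56368341  90.        ] [ 515.85322014 -216.68006067   90.        ] [525.15479149 -89.55818863  90.        ]
[535.9  24.5  90. ] [526.3 -91.1  90. ] ang 4.78 x@-90 526.4 x@0 533.9
[536.73885886  36.46628793  90.        ]
bar width 22.52516349068531 26.294241812467998
held shoulder [506.76959797 -70.71654949 185.        ] [544.54369572 -73.37328871 185.        ] tag [ 516.18596252 -104.16097062  205.        ] [ 530.05532756 -105.13596216  205.        ]
```

Call:
{"op": "play_rows", "data": {
  "deltas": [
    {"x": -0.5,"y": 2,"z": 20,"wx": 0,"wy": 0,"wz": 0,"claw": 255},
    {"x": -0.5,"y": 2,"z": 40,"wx": 0,"wy": 0,"wz": 0,"claw": 255},
    {"x": -0.5,"y": 2,"z": 50,"wx": 0,"wy": 0,"wz": 0,"claw": 255},
    {"x": -0.5,"y": 2,"z": 55,"wx": 0,"wy": 0,"wz": 0,"claw": 255},
    {"x": -0.5,"y": 2,"z": 58,"wx": 0,"wy": 0,"wz": 0,"claw": 255},
    {"x": -0.5,"y": 2,"z": 58,"wx": 0,"wy": 0,"wz": 0,"claw": 255},
    {"x": -0.5,"y": 2,"z": 58,"wx": 0,"wy": 0,"wz": 0,"claw": 255}
  ],
  "squeeze": 60
}}

```text
time_s: 4.85
eef_pos: [526.1, -90.3, 140.5]
eef_rot: [3.14, 0.0, 1.501]
ft_force: [0.0, -0.5, -0.7]
opening: 11.3
gripper_force: 60.0
```

Call:
{"op": "play_rows", "data": {
  "deltas": [
    {"x": 0,"y": 0,"z": 4,"wx": 0,"wy": 0,"wz": 0,"claw": 255},
    {"x": 0,"y": 0,"z": 7,"wx": 0,"wy": 0,"wz": 0,"claw": 255},
    {"x": 0,"y": 0,"z": 10,"wx": 0,"wy": 0,"wz": 0,"claw": 255},
    {"x": 0,"y": 0,"z": 12,"wx": 0,"wy": 0,"wz": 0,"claw": 255},
    {"x": 0,"y": 0,"z": 14,"wx": 0,"wy": 0,"wz": 0,"claw": 255},
    {"x": 0,"y": 0,"z": 14,"wx": 0,"wy": 0,"wz": 0,"claw": 255}
  ]
}}

```text
time_s: 5.35
eef_pos: [526.8, -91.1, 127.6]
eef_rot: [3.139, 0.001, 1.5]
ft_force: [-2.2, 0.2, 8.4]
opening: 12.1
gripper_force: 60.0
```

Call:
{"op": "play_rows", "data": {
  "deltas": [
    {"x": 0,"y": -0.7,"z": 3,"wx": 0,"wy": 0,"wz": 0,"claw": 255},
    {"x": 0,"y": -0.7,"z": 5,"wx": 0,"wy": 0,"wz": 0,"claw": 255},
    {"x": 0,"y": -0.7,"z": 7,"wx": 0,"wy": 0,"wz": 0,"claw": 255},
    {"x": 0,"y": -0.7,"z": 9,"wx": 0,"wy": 0,"wz": 0,"claw": 255},
    {"x": 0,"y": -0.7,"z": 11,"wx": 0,"wy": 0,"wz": 0,"claw": 255},
    {"x": 0,"y": -0.7,"z": 11,"wx": 0,"wy": 0,"wz": 0,"claw": 255}
  ]
}}

```text
time_s: 5.85
eef_pos: [525.3, -90.4, 114.1]
eef_rot: [3.14, 0.0, 1.5]
ft_force: [5.0, -1.4, -5.6]
opening: 11.5
gripper_force: 60.0
```

Call:
{"op": "play_rows", "data": {
  "deltas": [
    {"x": 0,"y": 0.5,"z": 1,"wx": 0,"wy": 0,"wz": 0,"claw": 255},
    {"x": 0,"y": 0.5,"z": 2,"wx": 0,"wy": 0,"wz": 0,"claw": 255},
    {"x": 0,"y": 0.5,"z": 2,"wx": 0,"wy": 0,"wz": 0,"claw": 255}
  ]
}}

```text
time_s: 6.1
eef_pos: [525.4, -90.4, 113.9]
eef_rot: [-3.141, 0.0, 1.501]
ft_force: [-2.7, -0.2, 7.8]
opening: 11.6
gripper_force: 60.0
```

Seated: the TCP is at 113.9 mm against an expected 114, with 7.8 N pushing back up from the bar. Next I let go and rise.

Call:
{"op": "play_rows", "data": {
  "deltas": [
    {"x": 0,"y": 0,"z": -1,"wx": 0,"wy": 0,"wz": 0,"claw": 200},
    {"x": 0,"y": 0,"z": -1,"wx": 0,"wy": 0,"wz": 0,"claw": 150},
    {"x": 0,"y": 0,"z": -1,"wx": 0,"wy": 0,"wz": 0,"claw": 100},
    {"x": 0,"y": 0,"z": -1,"wx": 0,"wy": 0,"wz": 0,"claw": 100},
    {"x": 0,"y": 0,"z": -1,"wx": 0,"wy": 0,"wz": 0,"claw": 100},
    {"x": 0,"y": 0,"z": -30,"wx": 0,"wy": 0,"wz": 0,"claw": 100},
    {"x": 0,"y": 0,"z": -65,"wx": 0,"wy": 0,"wz": 0,"claw": 100},
    {"x": -30,"y": 0,"z": -100,"wx": 0,"wy": 0,"wz": 0,"claw": 100},
    {"x": -60,"y": 0,"z": -120,"wx": 0,"wy": 0,"wz": 0,"claw": 100},
    {"x": -60,"y": 0,"z": -120,"wx": 0,"wy": 0,"wz": 0,"claw": 100},
    {"x": -60,"y": 0,"z": -120,"wx": 0,"wy": 0,"wz": 0,"claw": 100}
  ]
}}

```text
time_s: 7.02
eef_pos: [521.8, -151.7, 234.0]
eef_rot: [3.139, 0.001, 1.498]
ft_force: [1.0, 0.1, -0.2]
opening: 55.7
gripper_force: 0.0
```

```bash
python3 - <<'E'
from h import *
snap('scene','s5');snap('wrist','w5')
a=cv2.resize(cv2.imread('pics/s5.png')[110:310,200:400],(400,400));b=cv2.resize(cv2.imread('pics/w5.png'),(400,300))
c=np.zeros((400,800,3),np.uint8);c[:,:400]=a;c[:300,400:]=b
cv2.imwrite('pics/f5.png',c)
print([((proj('s5',[525.5,-90.4,z])-[200,110])*2).round() for z in (90,154)])
o=env.get_obs();print(o['eef_pos'],o['ft_force'],o['gripper_force'],o['opening'],abs(o['dq']).max())
E
```

```text
[array([180., 238.]), array([185., 197.])]
[ 520.46009625 -149.33506315  231.13847632] [-0.16377577  0.01436248  1.03285936] 0.0 55.864476113867056 0.0180421092934002
```

View pics/f5.png

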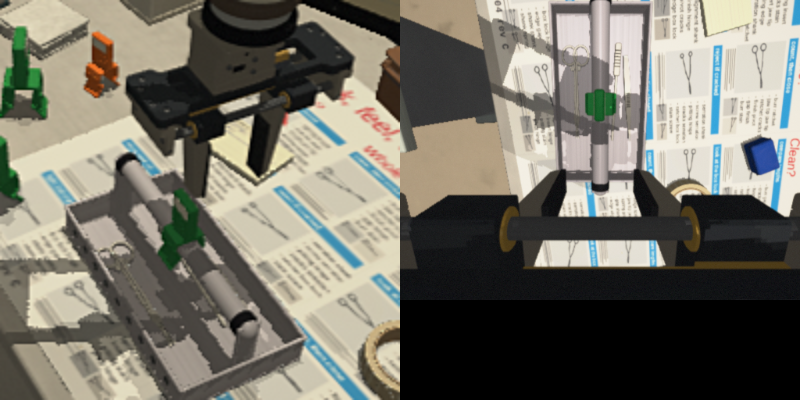

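The small green clip sits upright on the bar at mid-span, at (180,235) in the left half. Its tag top is where it was predicted, (185,197). The gripper is clear and the orange clip is still standing at (100,65).

```bash
python3 -c "
from plant import env
print(env.finish_job())"
```

```text
the job is handed in; nothing more can be done
None
```

The smallest green tag clip is snapped onto the tray handle near its middle and released; the orange clip was not touched, and the job was handed in at about 7 s.

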